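Square up a meal order at the corner stop

ROBOT

A 7-joint arm with a two-finger parallel gripper is mounted at the origin on a cart in front of the work surface, level with it; the furniture and walls round the work are solid. World frame = base frame: x ahead of the robot, y to its left, z up, the work surface at z = 0. Lengths are in m, angles in rad, forces in N, time in s.
With the tool pointing down it reaches from about 0.4 to 0.875 m from the base axis. Payload 19.3 kg.
Tool frame: the origin (TCP) lies at the very end of the fingers, on their centre line; the grasp point (between the pads) lies 19 mm behind it; z points along the fingers, y is the direction in which the jaws open and shut (so a half turn about z gives the same grasp; the last joint's range is limited). The gripper opens to 85 mm and grips with 20 to 120 N. Pads are 22 mm wide; open, the fingers measure 114 mm over their backs; the gripper's body (76 mm by 85 mm) begins 54 mm behind the grasp point. The pads swing forward as they close: fully open they stand 13 mm farther back than shut.
Start: joints at [-1.218, 0.521, -0.036, 1.599, 0.021, 1.021, -0.113], TCP at [0.256, 0.57, 0.231] pointing down, gripper open.
Joint ranges: [-2.91, 2.91], [-0.3, 2.13], [-1.5, 1.42], [0.17, 2.43], [-1.26, 4.41], [0.16, 1.93], [-2.52, 2.52]. Speed limits (rad/s): [1.89, 1.89, 2.39, 2.39, 3.01, 3.01, 3.01].

INTERFACE

Orientations are given as [roll, pitch, yaw] about the fixed x, y, z axes, in that order (R = Rz(yaw) Ry(pitch) Rx(roll)).
In Python, from workcell import bot, grab_frame, calibration, workorder gives the robot as it stands.
- The arm moves only by the tool move_arm, never from a script. Its arguments are lists of equal length, an entry for each row: "jaw": the closure in counts, from 0 (fully open) to 255 (shut); "dp": the shift along the tool's x, y, z in units of 800 mm (1.0 is 800 mm), a list of three; "rotation": the turn, a rotation vector about the tool's x, y, z in units of pi rad (1.0 is pi rad), a list of three. In form: {"jaw": [jaw, ...], "dp": [[dx, dy, dz], ...], "rotation": [[rx, ry, rz], ...]}. A call has 1 to 10 rows; each row shifts and turns the commanded pose from where the row before left it, along the tool's axes as they then stand; what a row does not reach is not made up. A row lasts 1/8 s, in which the tool goes at most 62.5 mm and 10.7 degrees, less where a joint would pass 70% of its speed; a pose out of reach is approached as far as the arm can. A call with a number of a shift or a turn outside -1 to 1 is refused whole. A call with a gripper value outside its range is refused whole. The fingers move at their own pace and stop on an object; "squeeze" is the grip in N (left out, the last holds). Time passes only in rows, so rows that do not move let the fingers close. It gives the time, the measured TCP pose, the force and the opening at its end, in the units of the state.
- bot.observe(): the state, without advancing time (a new reading comes with each control period).
- grab_frame(name): name is "side" or "top"; returns the picture (400x640x3 uint8, blue, green, red); there is no depth.
- calibration(name): a dict with "camera_matrix" (3x3 intrinsics, pixels), "T" (4x4, takes a point from camera to world coordinates). Camera axes: x right, y down, z forward; pixel columns grow to the right and rows downward; lengths in m; the calibration is good to about 2 mm. A picture is of the moment at which its call begins. calibration takes no time and is no camera call.
- workorder.job_done(): hands the job in, once; it reports no verdict.
The state is a dict: "clock": time; "qpos": joint angles; "qd": joint speeds; "joint_efforts": joint torques, N m; "position": TCP position; "tool_rot": TCP orientation; "force": force on the tool from outside, world axes, zero at the start; "moment": the same for the moment, N m; "grip_width": finger opening in m.
Only numpy, scipy, OpenCV 4.12 (cv2) and the standard library are available. Lean on these libraries where they do the work, as an engineer would, in place of code of your own. Each camera call takes 0.05 s, during which the arm holds its last target. There are 200 camera calls.

TASK

Push the lidded food tub along the counter until it sits fully home in the corner of the steel corner stop, flat against both legs. Then nudge the little sauce pot along the counter until it stands touching the tub's near long side (the side facing away from the stop's long leg). Only push: lift and tip nothing, and leave the jars, the shaker and the steel cup alone.

Things in the scene. Friction and masses are not known exactly. Their poses are not given: they have to be found in the camera images.
- corner_stop: L-shaped stop of bare steel angle, fixed, 60 mm high, legs 5 mm thick. Origin: inner corner at counter level. Long leg: inner face at x = 0, runs 280 mm along -y; short leg: inner face at y = 0, runs 120 mm along -x; the free space inside is at -x, -y. Outside, a 4 mm high foot flange reaches 32 mm from the inner faces. x points roughly away from the robot, z up.
- food_tub: Plastic tub, white lid fixed on, about 0.3 kg, loose. Lid 104 (x) by 144 mm (y), its widest part, 45 to 54 mm above the counter; body half-widths 49 by 70 mm below the lid, 44 by 63 mm at the foot. Origin: centre of underside, z up. Starts turned at most 0.3 rad from the stop's axes. Home: lid edges touch both legs, origin at x -52, y -72 mm in the stop's frame.
- sauce_pot: Round lidded portion pot, red-brown sauce, clear lid, 36 mm high, 0.05 kg, 53 mm across at the lid (30 to 36 mm up), narrower at the foot. Origin: centre of underside. It belongs at the tub's -x side, where it goes slightly under the overhang of the tub's lid: when it touches, its centre is about 75 mm from the tub's centre along the tub's x.
- chilli_jar: Bystander: jar with a yellow-brown lid, 65 mm across, 94 mm high. Origin: centre of the underside.
- spice_jar: Bystander: spice jar with a red cap, 45 mm across, 108 mm high. Origin: centre of the underside.
- salt_shaker: Bystander: clear salt shaker with a grey top, 44 mm across, 90 mm high. Origin: centre of the underside.
- steel_cup: Bystander: open steel portion cup, 68 mm across, 42 mm high. Origin: centre of the underside.
Mind the look-alikes: they are no part of the job. What is shaped like the food_tub but black is not meant. What is shaped like the sauce_pot but purple is not meant.

How it is judged:
By the outcome, as a careful person would: the job done as asked, in the order asked, and still so for the second after the job is handed in, with the robot touching nothing.
It also fails if it takes over 64 s, if anything falls off the work surface, if the arm or the gripper's body presses on something with over 40 N, if the wrist force passes 120 N, or if a joint passes its speed limit or range.

## Working session

There is one attempt and no reset: what is moved stays moved. The work goes in short steps, Python scripts to look and compute and a tool call to move; the robot and the scene stay as the last step left them, time stands still between calls to the robot, and variables do not carry over. Pictures are saved under pics/ and viewed, about 8 in all and at most 12, crops included, and the job is handed in when it is done.

Besides the shell and the picture viewer there is one more tool, called by a JSON object that holds its "method" and its "body", one argument or row to a line. move_arm: Moves the arm, as the interface text tells. Shifts and turns lie within -1 to 1; 1 stands for 800 mm of shift or pi rad of turn. Its arguments: {"type":"object","properties":{"jaw":{"type":"array","items":{"type":"number"}},"dp":{"type":"array","items":{"type":"array","items":{"type":"number","minimum":-1,"maximum":1}}},"rotation":{"type":"array","items":{"type":"array","items":{"type":"number","minimum":-1,"maximum":1}}},"squeeze":{"type":"number"}},"required":["jaw","dp","rotation"]}

```bash
mkdir -p pics; ls; python3 - <<'E'
from workcell import bot, grab_frame, calibration, workorder
import cv2,numpy as np
for n in("side","top"):
    f=grab_frame(n); cv2.imwrite(f"pics/{n}0.png",f); c=calibration(n); print(n,np.round(np.array(c["camera_matrix"]),1).tolist(),np.round(np.array(c["T"]),3).tolist())
print(bot.observe())
E
```

```text
pics
side [[406.9, 0.0, 318.7], [0.0, 406.9, 201.0], [0.0, 0.0, 1.0]] [[-0.999, -0.042, 0.026, 0.568], [-0.047, 0.655, -0.754, 0.861], [0.014, -0.755, -0.656, 0.814], [0.0, 0.0, 0.0, 1.0]]
top [[484.6, 0.0, 318.8], [0.0, 484.6, 198.9], [0.0, 0.0, 1.0]] [[-0.034, -0.979, 0.202, 0.35], [-0.999, 0.033, -0.007, -0.009], [-0.0, -0.202, -0.979, 1.29], [0.0, 0.0, 0.0, 1.0]]
{'clock': 0.1, 'qpos': array([-1.21820678,  0.52193696, -0.0363382 ,  1.59993246,  0.02118795,
        1.02113562, -0.11280072]), 'qd': array([-0.00061507, -0.00295897, -0.00048857, -0.00103867,  0.00026726,
       -0.00114127, -0.00162509]), 'joint_efforts': array([ 4.21094024e-03, -9.28476405e+01,  1.98488005e+00, -3.70539808e+01,
        1.82522507e-02,  5.32694175e-03, -8.24612101e-06]), 'position': array([0.25633877, 0.56967923, 0.23080069]), 'tool_rot': array([-3.14056631e+00,  5.73688282e-05,  2.71879414e+00]), 'force': array([ 0.72717583, -0.73120679, -0.39686007]), 'moment': array([ 0.03129583, -0.01370826,  0.04250827]), 'grip_width': 0.08521355437069422}
```

View pics/top0.png

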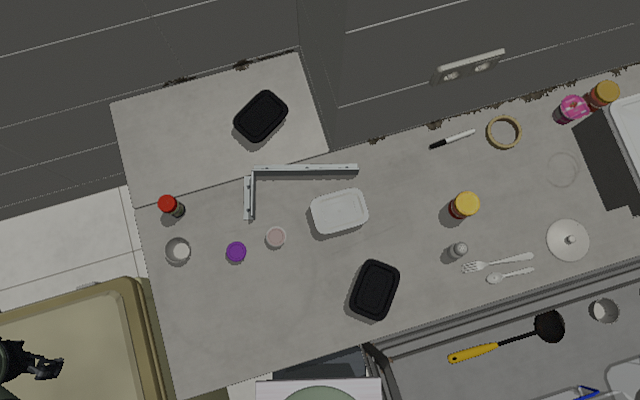

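View pics/side0.png

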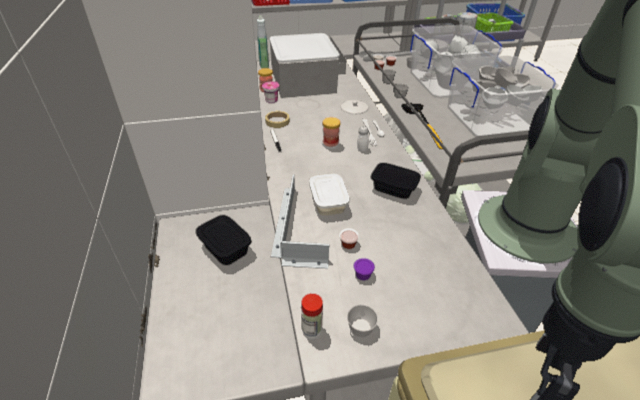

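Top view: the white tub is at (340,212), with black look-alikes at (260,116) and (375,290). The pink/red-brown pot is at (275,237), with a purple look-alike at (236,252). The stop's corner is near (252,172). The white and the red-brown items fit the description. I'll confirm that in a crop while measuring.

```bash
cat > h.py <<'E'
import cv2,numpy as np
from workcell import bot, grab_frame, calibration
def ray(n,uv,z):
    c=calibration(n);K=np.array(c["camera_matrix"]);T=np.array(c["T"])
    uv=np.atleast_2d(np.float64(uv));d=np.c_[uv,np.ones(len(uv))]@np.linalg.inv(K).T@T[:3,:3].T
    o=T[:3,3];return o+d*((z-o[2])/d[:,2])[:,None]
def tri(uvt,uvs):
    A=[];b=[]
    for n,uv in(("top",uvt),("side",uvs)):
        o=np.array(calibration(n)["T"])[:3,3];d=ray(n,uv,0)[0]-o;d/=np.linalg.norm(d)
        P=np.eye(3)-np.outer(d,d);A.append(P);b.append(P@o)
    return np.linalg.lstsq(np.vstack(A),np.hstack(b),rcond=None)[0]
E
python3 - <<'E'
from h import *
t=cv2.imread("pics/top0.png");s=cv2.imread("pics/side0.png")
a=cv2.resize(t[150:270,210:390],None,fx=4,fy=4,interpolation=cv2.INTER_CUBIC)[:,:720]
cv2.imwrite("pics/crop_top.png",a)
b=cv2.resize(s[165:285,255:415],None,fx=5,fy=5,interpolation=cv2.INTER_CUBIC)
cv2.imwrite("pics/crop_side.png",b)
E
```

```text
(no output)
```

View pics/crop_top.png

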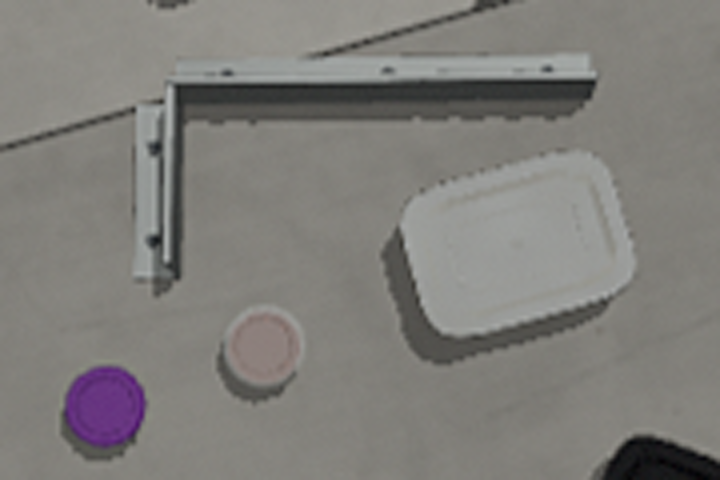

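View pics/crop_side.png

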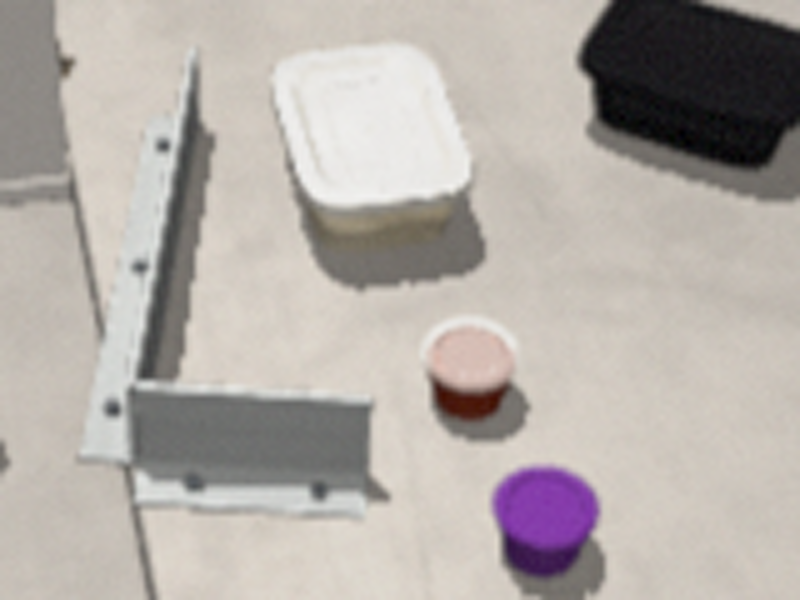

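The crops confirm the picks: in the top crop the white tub is at (518,243), the pot with red-brown sauce at (264,346), the purple one at (105,405), and the stop's inner corner at about (176,84).

```bash
cat >> h.py <<'E'
def blob(m,near):
    k,l,st,c=cv2.connectedComponentsWithStats(m.astype(np.uint8))
    i=1+np.argmin([np.hypot(*(c[j]-near))+(1e3 if st[j,4]<60 else 0) for j in range(1,k)])
    q=max(cv2.findContours((l==i).astype(np.uint8),0,cv2.CHAIN_APPROX_NONE)[0],key=len)
    return q[:,0].astype(np.float32)
def lidmask(f):
    h=cv2.cvtColor(f,cv2.COLOR_BGR2HSV); return h
E
python3 - <<'E'
from h import *
t=cv2.imread("pics/top0.png");s=cv2.imread("pics/side0.png")
for (n,f,pts) in(("top",t,[(340,212),(345,200),(275,237),(267,237),(300,230),(236,252)]),("side",s,[(328,190),(349,237),(349,245),(330,208),(360,220),(296,190)])):
    for p in pts: print(n,p,f[p[1],p[0]])
cr=lambda x,y:(210+x/4-.375,150+y/4-.375)
sd=lambda x,y:(255+x/5-.4,165+y/5-.4)
for z in(.055,.06): 
    print(z,np.round(ray("top",[cr(178,84),cr(590,79),cr(176,270)],z),4).tolist())
    print(z,np.round(ray("side",[sd(133,382),sd(192,52),sd(370,400)],z),4).tolist())
print("tri corner",tri(cr(176,84),sd(133,383)),"end short",tri(cr(174,274),sd(371,400)),"end long",tri(cr(596,78),sd(193,52)))
print("pot", tri(cr(264,346),sd(470,354)))
E
```

```text
top (340, 212) [149 153 151]
top (345, 200) [149 153 152]
top (275, 237) [124 128 140]
top (267, 237) [129 134 144]
top (300, 230) [120 125 127]
top (236, 252) [128  52 103]
side (328, 190) [227 231 232]
side (349, 237) [181 190 215]
side (349, 245) [10 25 76]
side (330, 208) [112 129 137]
side (360, 220) [187 195 202]
side (296, 190) [170 179 186]
0.055 [[0.6858, 0.1502, 0.055], [0.68, -0.1211, 0.055], [0.5617, 0.1523, 0.055]]
0.055 [[0.6864, 0.1496, 0.055], [0.6827, -0.1279, 0.055], [0.5654, 0.1547, 0.055]]
0.06 [[0.6844, 0.1495, 0.06], [0.6787, -0.1206, 0.06], [0.5609, 0.1517, 0.06]]
0.06 [[0.6857, 0.1543, 0.06], [0.682, -0.1214, 0.06], [0.5654, 0.1593, 0.06]]
tri corner [0.68587352 0.1513309  0.05602332] end short [0.56221865 0.15352227 0.05291292] end long [ 0.68092411 -0.12498586  0.05700366]
pot [0.5131355  0.09818916 0.03356831]
```

```bash
cat >> h.py <<'E'
def tub(n,f,near):
    h=cv2.cvtColor(f,cv2.COLOR_BGR2HSV).astype(int)
    thr=137 if n=="top" else 214
    q=blob((h[...,2]>thr)&(h[...,1]<16),near)
    P=ray(n,q,.050 if n=="top" else .052)[:,:2].astype(np.float32)
    (c,sz,a)=cv2.minAreaRect((P*1000)); return np.round(c,1),np.round(sz,1),round(a,1),q.mean(0)
def pot(n,f,near):
    b,g,r=[f[...,i].astype(int) for i in range(3)]
    q=blob((r-b>11)&(r>90)if n=="top" else (r-g>15)&(r>120),near);
    return cv2.minEnclosingCircle(q)
E
python3 - <<'E'
from h import *
t=cv2.imread("pics/top0.png");s=cv2.imread("pics/side0.png")
print(tub("top",t,(340,212)));print(tub("side",s,(328,190)))
print(pot("top",t,(275,237)),pot("side",s,(349,236)))
a,b=pot("top",t,(275,237))[0],pot("side",s,(349,236))[0]
print(tri(a,b),ray("top",a,.036),ray("side",b,.036))
print("blacktub",ray("top",[(372,262),(350,312),(400,265)],.05))
E
```

```text
(array([574.2, -69.2]), array([101.1, 142.8]), 13.9, array([338.98077, 210.08974], dtype=float32))
(array([572.7, -73. ]), array([101.9, 143.8]), 12.6, array([328.57272, 189.37273], dtype=float32))
((275.5, 236.5), 8.860122680664062) ((348.84375, 237.0), 8.397981643676758)
[0.51249527 0.09902467 0.02846728] [[0.51198687 0.09829836 0.036     ]] [[0.51257403 0.10646417 0.036     ]]
blacktub [[ 0.43666982 -0.14722658  0.05      ]
 [ 0.31477198 -0.08548544  0.05      ]
 [ 0.4266924  -0.21790681  0.05      ]]
```

The tub lid measures 101x143 mm at (0.574,-0.071) with yaw about 13 deg. The stop's corner is at (0.685,0.151) with yaw about -0.02. The pot is at (0.512,0.100). I'll swing over now.

{"method": "move_arm", "body": {
  "jaw": [0,0,0,0,0,0,0,0,0,0],
  "dp": [
    [-0.05,-0.0525,0],
    [-0.05,-0.0525,0],
    [-0.05,-0.0525,0],
    [-0.05,-0.0525,0],
    [-0.05,-0.0525,0],
    [-0.05,-0.0525,0],
    [-0.05,-0.0525,0],
    [-0.05,-0.0525,0],
    [-0.05,-0.0525,0],
    [-0.05,-0.0525,0]
  ],
  "rotation": [
    [0,0,0],
    [0,0,0],
    [0,0,0],
    [0,0,0],
    [0,0,0],
    [0,0,0],
    [0,0,0],
    [0,0,0],
    [0,0,0],
    [0,0,0]
  ]
}}

```text
clock: 1.35
position: [0.4492, 0.021, 0.2314]
tool_rot: [3.141, 0.0, 2.719]
force: [1.4, 1.4, -0.9]
grip_width: 0.0851
```

{"method": "move_arm", "body": {
  "jaw": [0,0,0,0,0,0,0,0,0,0],
  "dp": [
    [0,0,0],
    [0,0,0],
    [0,0,0],
    [0,0,0],
    [0,0,0],
    [0,0,0],
    [0,0,0],
    [0,0,0],
    [0,0,0],
    [0,0,0]
  ],
  "rotation": [
    [0,0,0.0566],
    [0,0,0.0566],
    [0,0,0.0566],
    [0,0,0.0566],
    [0,0,0.0566],
    [0,0,0.0566],
    [0,0,0.0566],
    [0,0,0.0566],
    [0,0,0.0566],
    [0,0,0.0566]
  ]
}}

```text
clock: 2.6
position: [0.4488, 0.0228, 0.2312]
tool_rot: [-3.141, 0.0, 0.935]
force: [-0.7, 0.0, 0.2]
grip_width: 0.0855
```

{"method": "move_arm", "body": {
  "jaw": [0,0,0,0],
  "dp": [
    [0,0,0],
    [0,0,0],
    [0,0,0],
    [0,0,0]
  ],
  "rotation": [
    [0,0,0.0566],
    [0,0,0.0566],
    [0,0,0.0566],
    [0,0,0.0566]
  ]
}}

```text
clock: 3.1
position: [0.4487, 0.0228, 0.2312]
tool_rot: [-3.142, 0.0, 0.223]
force: [1.0, -0.0, -0.0]
grip_width: 0.0854
```

{"method": "move_arm", "body": {
  "jaw": [0,0,0,0,0,0,0,0,0,0],
  "dp": [
    [0.0063,0.05,0],
    [0.0063,0.05,0],
    [0.0063,0.05,0],
    [0,0,0.045],
    [0,0,0.045],
    [0,0,0.045],
    [0,0,0.045],
    [0,0,0.045],
    [0,0,0.045],
    [0,0,0]
  ],
  "rotation": [
    [0,0,0],
    [0,0,0],
    [0,0,0],
    [0,0,0],
    [0,0,0],
    [0,0,0],
    [0,0,0],
    [0,0,0],
    [0,0,0],
    [0,0,0]
  ]
}}

```text
clock: 4.35
position: [0.4894, -0.0907, 0.0137]
tool_rot: [-3.14, 0.004, 0.229]
force: [0.3, -0.3, 0.2]
grip_width: 0.0856
```

```bash
python3 - <<'E'
from h import *
s=grab_frame("side");t=grab_frame("top")
a=cv2.resize(t[140:320,210:410],None,fx=2,fy=2,interpolation=cv2.INTER_CUBIC)
b=cv2.resize(s[150:330,230:430],None,fx=2,fy=2,interpolation=cv2.INTER_CUBIC)
cv2.imwrite("pics/c1.png",np.hstack([a,b]))
E
```

```text
(no output)
```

View pics/c1.png

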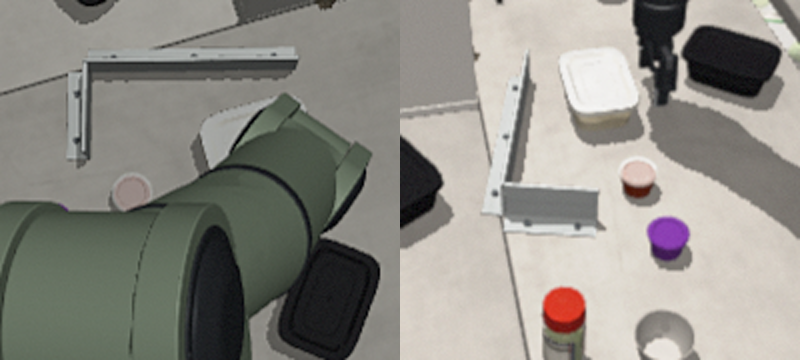

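The gripper is just short of the tub's near side and clear of the black tub. I'll start pushing, turning to the stop's yaw as it goes.

{"method": "move_arm", "body": {
  "jaw": [0,0,0,0,0,0,0,0,0,0],
  "dp": [
    [0.01,0,0],
    [0.01,0,0],
    [0.008,0,0],
    [0.008,0,0],
    [0.008,0,0],
    [0.008,0,0],
    [0.008,0,0],
    [0.008,0,0],
    [0.008,0,0],
    [0,0,0]
  ],
  "rotation": [
    [0,0,0],
    [0,0,0],
    [0,0,0],
    [0,0,0.013],
    [0,0,0.013],
    [0,0,0.013],
    [0,0,0.013],
    [0,0,0.013],
    [0,0,0.014],
    [0,0,0]
  ]
}}

```text
clock: 5.7
position: [0.5513, -0.0807, 0.0152]
tool_rot: [3.141, -0.001, -0.019]
force: [0.1, 0.5, 0.6]
grip_width: 0.085
```

```bash
python3 - <<'E'
from h import *
s=grab_frame("side");cv2.imwrite("pics/s2.png",s)
print(tub("side",s,(315,180)))
E
```

```text
(array([616.6, -83.5]), array([ 97.1, 146.9]), 1.5, array([314.20908, 186.66364], dtype=float32))
```

{"method": "move_arm", "body": {
  "jaw": [0,0,0,0,0],
  "dp": [
    [0.005,0,0],
    [0.004,0,0],
    [0.003,0,0],
    [0.003,0,0],
    [0,0,0]
  ],
  "rotation": [
    [0,0,0],
    [0,0,0],
    [0,0,0],
    [0,0,0],
    [0,0,0]
  ]
}}

```text
clock: 6.38
position: [0.5629, -0.081, 0.0153]
tool_rot: [3.141, -0.0, -0.019]
force: [-0.7, 0.3, -0.1]
grip_width: 0.0856
```

{"method": "move_arm", "body": {
  "jaw": [0,0,0],
  "dp": [
    [0.003,0,0],
    [0.003,0,0],
    [0,0,0]
  ],
  "rotation": [
    [0,0,0],
    [0,0,0],
    [0,0,0]
  ]
}}

```text
clock: 6.75
position: [0.5678, -0.081, 0.0153]
tool_rot: [3.142, -0.0, -0.019]
force: [-0.5, 1.6, -0.6]
grip_width: 0.0854
```

{"method": "move_arm", "body": {
  "jaw": [0,0,0],
  "dp": [
    [0.003,0,0],
    [0.003,0,0],
    [0,0,0]
  ],
  "rotation": [
    [0,0,0],
    [0,0,0],
    [0,0,0]
  ]
}}

```text
clock: 7.12
position: [0.5689, -0.081, 0.0149]
tool_rot: [-3.14, 0.006, -0.019]
force: [-24.2, 1.8, 14.9]
grip_width: 0.0854
```

```bash
python3 - <<'E'
from h import *
s=grab_frame("side");cv2.imwrite("pics/s3.png",s)
print(tub("side",s,(315,180)))
cv2.imwrite("pics/c3.png",cv2.resize(s[130:270,260:400],None,fx=4,fy=4,interpolation=cv2.INTER_CUBIC))
E
```

```text
(array([633.3, -82.7]), array([ 94.7, 147.1]), 2.2, array([308.55453, 186.61818], dtype=float32))
```

View pics/c3.png

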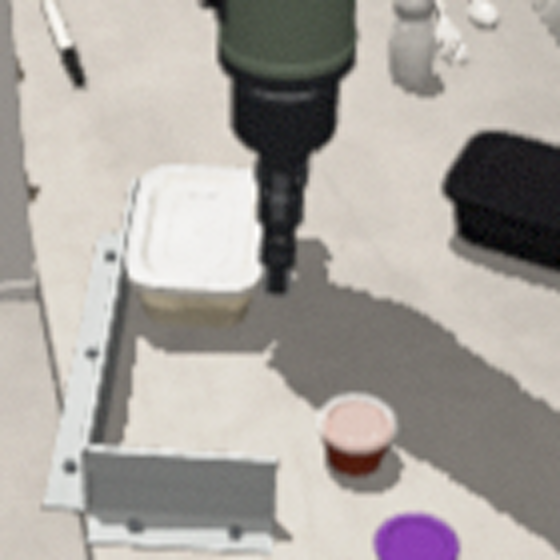

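The tub's lid is flat on the long leg, with 24 N felt at TCP x=0.569. Next I'll back off, lift and go round to its -y end.

{"method": "move_arm", "body": {
  "jaw": [0,0,0,120,120,120,120,120],
  "dp": [
    [-0.025,0,0],
    [-0.025,0,0],
    [0,0,-0.06],
    [0,0,-0.06],
    [0.03,0.035,0],
    [0.03,0.035,0],
    [0.03,0.035,0],
    [0.03,0.035,0]
  ],
  "rotation": [
    [0,0,0],
    [0,0,0],
    [0,0,0],
    [0,0,0],
    [0,0,0],
    [0,0,0],
    [0,0,0],
    [0,0,0]
  ]
}}

```text
clock: 8.18
position: [0.6272, -0.195, 0.1114]
tool_rot: [3.141, -0.001, -0.019]
force: [0.1, 0.7, 0.7]
grip_width: 0.0455
```

```bash
python3 - <<'E'
from h import *
print(bot.observe()["qpos"])
s=grab_frame("side");cv2.imwrite("pics/s4.png",s);t=grab_frame("top");cv2.imwrite("pics/t4.png",t)
print(tub("side",s,(315,180)),tub("top",t,(330,195)))
E
```

```text
[-0.16525251  0.80546622  0.61802692  1.62834054 -0.56626956  0.89305372
 -0.91791162]
(array([629.5, -83.3]), array([ 99.8, 147.2]), 0.4, array([309.27927, 186.48648], dtype=float32)) (array([603.7,  71.9]), array([150. , 107.6]), 89.1, array([281.93228, 195.42188], dtype=float32))
```

{"method": "move_arm", "body": {
  "jaw": [120],
  "dp": [
    [0.004,0,0]
  ],
  "rotation": [
    [0,0,-0.05]
  ]
}}

```text
clock: 8.4
position: [0.6293, -0.1945, 0.1109]
tool_rot: [3.141, 0.001, 0.14]
force: [0.7, 1.0, -0.2]
grip_width: 0.0453
```

```bash
python3 - <<'E'
from h import *
print(bot.observe()["qpos"])
E
```

```text
[-0.14364916  0.79671802  0.57775024  1.62104209 -0.52809401  0.88504796
 -0.79251854]
```

{"method": "move_arm", "body": {
  "jaw": [120,120,120,120,120,120,120,120,120,120],
  "dp": [
    [0,0,0],
    [0,0,0],
    [0,0,0],
    [0,0,0],
    [0,0,0],
    [0,0,0],
    [0,0,0],
    [0,0,0],
    [0,0,0],
    [0,0,0]
  ],
  "rotation": [
    [0,0,-0.05],
    [0,0,-0.05],
    [0,0,-0.05],
    [0,0,-0.05],
    [0,0,-0.05],
    [0,0,-0.05],
    [0,0,-0.05],
    [0,0,-0.05],
    [0,0,-0.05],
    [0,0,0]
  ]
}}

```text
clock: 9.65
position: [0.6294, -0.1941, 0.1115]
tool_rot: [3.141, -0.0, 1.551]
force: [-0.1, -1.2, 0.3]
grip_width: 0.0453
```

{"method": "move_arm", "body": {
  "jaw": [120,120,120,120,120],
  "dp": [
    [0,0,0.04],
    [0,0,0.04],
    [0,0,0.02],
    [0,0,0.02],
    [0,0,0]
  ],
  "rotation": [
    [0,0,0],
    [0,0,0],
    [0,0,0],
    [0,0,0],
    [0,0,0]
  ]
}}

```text
clock: 10.28
position: [0.6291, -0.1941, 0.0147]
tool_rot: [-3.141, -0.0, 1.551]
force: [-0.8, -0.6, -0.1]
grip_width: 0.0452
```

{"method": "move_arm", "body": {
  "jaw": [120,120,120,120,120,120,120,120,120,120],
  "dp": [
    [0.012,0,0],
    [0.012,0,0],
    [0.018,0,0],
    [0.018,0,0],
    [0.018,0,0],
    [0.018,0,0],
    [0.018,0,0],
    [0.018,0,0],
    [0.018,0,0],
    [0.018,0,0]
  ],
  "rotation": [
    [0,0,0],
    [0,0,0],
    [0,0,0],
    [0,0,0],
    [0,0,0],
    [0,0,0],
    [0,0,0],
    [0,0,0],
    [0,0,0],
    [0,0,0]
  ]
}}

```text
clock: 11.52
position: [0.6319, -0.0588, 0.0153]
tool_rot: [-3.142, 0.0, 1.552]
force: [-1.1, -4.5, 2.7]
grip_width: 0.0454
```

```bash
python3 - <<'E'
from h import *
s=grab_frame("side");cv2.imwrite("pics/s5.png",s)
print(tub("side",s,(310,215)))
E
```

```text
(array([630. ,  18.2]), array([145.5, 103. ]), 88.3, array([306.5868 , 209.61157], dtype=float32))
```

{"method": "move_arm", "body": {
  "jaw": [120,120,120,120,120,120,120],
  "dp": [
    [0.014,0,0],
    [0.014,0,0],
    [0.014,0,0],
    [0.01,0,0],
    [0.006,0,0],
    [0.004,0,0],
    [0,0,0]
  ],
  "rotation": [
    [0,0,0],
    [0,0,0],
    [0,0,0],
    [0,0,0],
    [0,0,0],
    [0,0,0],
    [0,0,0]
  ]
}}

```text
clock: 12.45
position: [0.6329, -0.01, 0.0153]
tool_rot: [3.141, -0.0, 1.552]
force: [-0.8, -0.2, -0.3]
grip_width: 0.0453
```

{"method": "move_arm", "body": {
  "jaw": [120,120,120],
  "dp": [
    [0.004,0,0],
    [0.004,0,0],
    [0,0,0]
  ],
  "rotation": [
    [0,0,0],
    [0,0,0],
    [0,0,0]
  ]
}}

```text
clock: 12.82
position: [0.633, -0.0035, 0.0153]
tool_rot: [3.142, -0.0, 1.552]
force: [-0.6, -0.3, 1.2]
grip_width: 0.0449
```

{"method": "move_arm", "body": {
  "jaw": [120,120,120],
  "dp": [
    [0.003,0,0],
    [0.003,0,0],
    [0,0,0]
  ],
  "rotation": [
    [0,0,0],
    [0,0,0],
    [0,0,0]
  ]
}}

```text
clock: 13.2
position: [0.633, 0.0007, 0.0153]
tool_rot: [-3.142, 0.0, 1.552]
force: [-1.0, -4.5, -0.5]
grip_width: 0.0455
```

{"method": "move_arm", "body": {
  "jaw": [120,120,120],
  "dp": [
    [0.002,0,0],
    [0.002,0,0],
    [0,0,0]
  ],
  "rotation": [
    [0,0,0],
    [0,0,0],
    [0,0,0]
  ]
}}

```text
clock: 13.58
position: [0.6329, 0.0014, 0.0153]
tool_rot: [-3.142, 0.003, 1.55]
force: [-1.3, -16.1, 0.0]
grip_width: 0.0453
```

```bash
python3 - <<'E'
from h import *
s=grab_frame("side");cv2.imwrite("pics/s6.png",s)
print(tub("side",s,(305,225)))
cv2.imwrite("pics/c6.png",cv2.resize(s[165:285,255:395],None,fx=5,fy=5,interpolation=cv2.INTER_CUBIC))
E
```

```text
(array([631.6,  79.4]), array([144.2, 101.3]), 86.3, array([304.63635, 225.37122], dtype=float32))
```

View pics/c6.png

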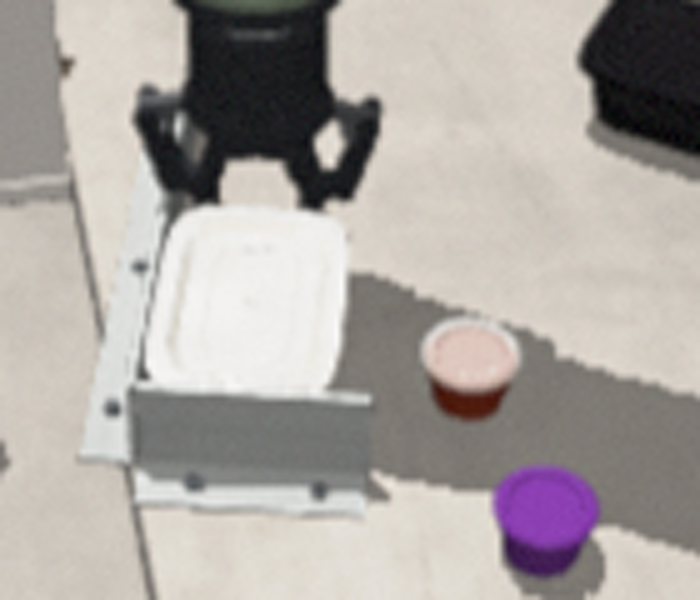

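The tub is in the corner, with 16 N felt along y. I'll reseat it in x with a second push from the near side, since the picture leaves about 3 mm of doubt at the long leg.

{"method": "move_arm", "body": {
  "jaw": [120,120,120,60,60,60,60,60,60,60],
  "dp": [
    [-0.02,0,0],
    [-0.025,0,0],
    [0,0,-0.0625],
    [0,0,-0.0625],
    [0,0,0],
    [0,0,0],
    [0,0,0],
    [0,0,0],
    [0,0,0],
    [0,0,0]
  ],
  "rotation": [
    [0,0,0],
    [0,0,0],
    [0,0,0],
    [0,0,0],
    [0,0,0.05],
    [0,0,0.05],
    [0,0,0.05],
    [0,0,0.05],
    [0,0,0.05],
    [0,0,0.05]
  ]
}}

```text
clock: 14.88
position: [0.6325, -0.0327, 0.1154]
tool_rot: [-3.142, -0.0, 0.604]
force: [0.1, 0.4, 0.7]
grip_width: 0.0657
```

{"method": "move_arm", "body": {
  "jaw": [60,60,60,60,60],
  "dp": [
    [0,0,0],
    [0,0,0],
    [0,0,0],
    [0,0,0],
    [0,0,0]
  ],
  "rotation": [
    [0,0,0.05],
    [0,0,0.05],
    [0,0,0.05],
    [0,0,0.05],
    [0,0,0]
  ]
}}

```text
clock: 15.5
position: [0.6324, -0.0324, 0.1152]
tool_rot: [3.141, 0.0, -0.018]
force: [0.6, 0.8, -0.6]
grip_width: 0.0656
```

```bash
python3 - <<'E'
from h import *
s=grab_frame("side");t=grab_frame("top");cv2.imwrite("pics/t7.png",t);cv2.imwrite("pics/s7.png",s)
print(tub("side",s,(305,225)),tub("top",t,(282,195)))
E
```

```text
(array([632. ,  78.4]), array([144.2,  99.9]), 87.8, array([304.45038, 225.44275], dtype=float32)) (array([487.5, 339. ]), array([41.2, 28.1]), 88.1, array([180.94737, 249.     ], dtype=float32))
```

{"method": "move_arm", "body": {
  "jaw": [60,60,60,60,60,60,60],
  "dp": [
    [-0.032,-0.042,0],
    [-0.032,-0.042,0],
    [-0.032,-0.042,0],
    [0,0,0.05],
    [0,0,0.045],
    [0,0,0.03],
    [0,0,0]
  ],
  "rotation": [
    [0,0,0],
    [0,0,0],
    [0,0,0],
    [0,0,0],
    [0,0,0],
    [0,0,0],
    [0,0,0]
  ]
}}

```text
clock: 16.48
position: [0.5568, 0.07, 0.0143]
tool_rot: [3.141, 0.002, -0.017]
force: [-0.4, -0.8, 0.3]
grip_width: 0.0653
```

{"method": "move_arm", "body": {
  "jaw": [60,60,60,60],
  "dp": [
    [0.006,0,0],
    [0.005,0,0],
    [0.004,0,0],
    [0,0,0]
  ],
  "rotation": [
    [0,0,0],
    [0,0,0],
    [0,0,0],
    [0,0,0]
  ]
}}

```text
clock: 16.98
position: [0.5699, 0.0703, 0.0156]
tool_rot: [-3.142, -0.001, -0.019]
force: [-0.8, -0.3, -0.2]
grip_width: 0.0652
```

{"method": "move_arm", "body": {
  "jaw": [60,60,60],
  "dp": [
    [0.002,0,0],
    [0.002,0,0],
    [0,0,0]
  ],
  "rotation": [
    [0,0,0],
    [0,0,0],
    [0,0,0]
  ]
}}

```text
clock: 17.35
position: [0.571, 0.0702, 0.015]
tool_rot: [-3.141, 0.004, -0.018]
force: [-11.5, -0.4, 6.6]
grip_width: 0.0654
```

The second push met the stop at TCP x=0.571, consistent with the first contact on the same leg, so the tub is home. Next is the pot: I'll cradle it from behind at about (0.512,0.101) between the partly open fingers.

{"method": "move_arm", "body": {
  "jaw": [60,60,60,166,166,166,166],
  "dp": [
    [-0.0125,0,0],
    [0,0,-0.0625],
    [0,0,-0.0625],
    [-0.043,-0.012,0],
    [-0.043,-0.012,0],
    [-0.043,-0.012,0],
    [0,0,0]
  ],
  "rotation": [
    [0,0,0],
    [0,0,0],
    [0,0,0],
    [0,0,0],
    [0,0,0],
    [0,0,0],
    [0,0,0]
  ]
}}

```text
clock: 18.23
position: [0.4579, 0.102, 0.1154]
tool_rot: [-3.141, 0.001, -0.017]
force: [1.0, 0.3, -0.8]
grip_width: 0.0298
```

```bash
python3 - <<'E'
from h import *
s=grab_frame("side");cv2.imwrite("pics/s8.png",s)
print(tub("side",s,(305,225)));p=pot("side",s,(349,237));print(p,ray("side",p[0],.036),bot.observe()["position"])
E
```

```text
(array([631.1,  78.3]), array([144.4, 102.6]), 87.9, array([304.60605, 225.25757], dtype=float32))
((348.84375, 237.0), 8.397981643676758) [[0.51257403 0.10646417 0.036     ]] [0.45949779 0.10163475 0.11552494]
```

{"method": "move_arm", "body": {
  "jaw": [166,166,166,166,166,166,166,166,166,166],
  "dp": [
    [0,0,0.05],
    [0,0,0.05],
    [0,0,0.028],
    [0,0,0],
    [0.012,0,0],
    [0.01,0,0],
    [0.01,0,0],
    [0.01,0,0],
    [0.01,0,0],
    [0,0,0]
  ],
  "rotation": [
    [0,0,0],
    [0,0,0],
    [0,0,0],
    [0,0,0],
    [0,0,0],
    [0,0,0],
    [0,0,0],
    [0,0,0],
    [0,0,0],
    [0,0,0]
  ]
}}

```text
clock: 19.52
position: [0.5023, 0.1002, 0.0129]
tool_rot: [3.141, -0.0, -0.019]
force: [-0.7, -0.3, 0.4]
grip_width: 0.0299
```

```bash
python3 - <<'E'
from h import *
s=grab_frame("side");cv2.imwrite("pics/s9.png",s)
print(tub("side",s,(305,225)));p=pot("side",s,(345,235));print(p,ray("side",p[0],.036))
cv2.imwrite("pics/c9.png",cv2.resize(s[165:285,255:395],None,fx=5,fy=5,interpolation=cv2.INTER_CUBIC))
E
```

```text
(array([631.9,  78.4]), array([144.8,  99.9]), 87.7, array([304.46564, 225.38168], dtype=float32))
((340.0, 237.5), 8.381627082824707) [[0.53596638 0.10972772 0.036     ]]
```

View pics/c9.png

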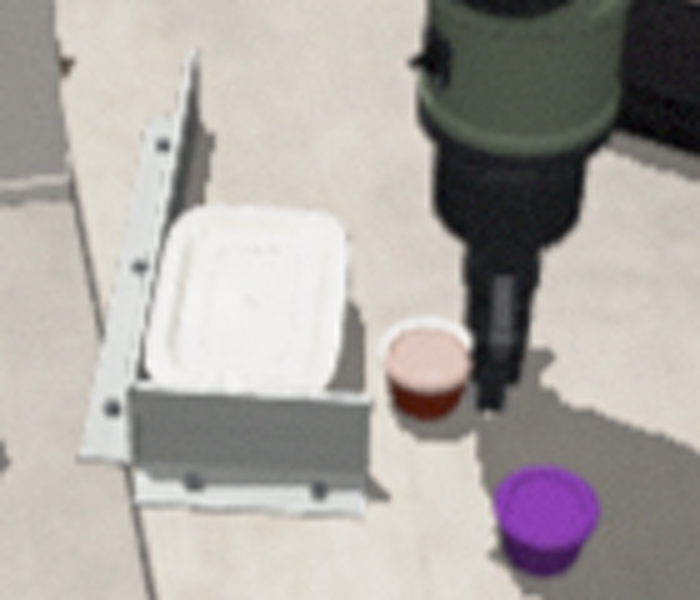

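The pot is cradled and standing, centred at (428,365) in the crop. About 23 mm remain.

{"method": "move_arm", "body": {
  "jaw": [166,166,166,166,166],
  "dp": [
    [0.008,0,0],
    [0.008,0,0],
    [0.005,0,0],
    [0.003,0,0],
    [0,0,0]
  ],
  "rotation": [
    [0,0,0],
    [0,0,0],
    [0,0,0],
    [0,0,0],
    [0,0,0]
  ]
}}

```text
clock: 20.2
position: [0.521, 0.0999, 0.0129]
tool_rot: [3.142, -0.0, -0.019]
force: [-0.5, 0.3, 0.3]
grip_width: 0.0294
```

{"method": "move_arm", "body": {
  "jaw": [166,166,166],
  "dp": [
    [0.002,0,0],
    [0.002,0,0],
    [0,0,0]
  ],
  "rotation": [
    [0,0,0],
    [0,0,0],
    [0,0,0]
  ]
}}

```text
clock: 20.58
position: [0.5242, 0.0999, 0.0129]
tool_rot: [3.142, -0.0, -0.019]
force: [-0.6, 0.2, -0.2]
grip_width: 0.0294
```

```bash
python3 - <<'E'
from h import *
s=grab_frame("side");cv2.imwrite("pics/s10.png",s)
print(tub("side",s,(305,225)));p=pot("side",s,(335,235));print(p,ray("side",p[0],.036)); print(bot.observe()["force"])
E
```

```text
(array([632. ,  78.3]), array([144.5,  99.9]), 87.8, array([304.4733 , 225.35878], dtype=float32))
((332.0, 236.0), 8.24631118774414) [[0.55722096 0.10552088 0.036     ]]
[ 0.18179731 -0.47026704 -0.21784369]
```

Nearly there. I'll go in fine steps until there is a light contact force.

{"method": "move_arm", "body": {
  "jaw": [166,166,166],
  "dp": [
    [0.001,0,0],
    [0.001,0,0],
    [0,0,0]
  ],
  "rotation": [
    [0,0,0],
    [0,0,0],
    [0,0,0]
  ]
}}

```text
clock: 21.0
position: [0.5256, 0.0998, 0.0129]
tool_rot: [3.142, 0.0, -0.019]
force: [-0.4, 0.5, -0.6]
grip_width: 0.0296
```

{"method": "move_arm", "body": {
  "jaw": [166,166,166],
  "dp": [
    [0.001,0,0],
    [0.001,0,0],
    [0,0,0]
  ],
  "rotation": [
    [0,0,0],
    [0,0,0],
    [0,0,0]
  ]
}}

```text
clock: 21.38
position: [0.5265, 0.0998, 0.0127]
tool_rot: [-3.142, 0.002, -0.019]
force: [-5.4, -0.7, 2.1]
grip_width: 0.0298
```

A 5.4 N rise shows the pot is touching the tub. I'll retreat straight back and check.

{"method": "move_arm", "body": {
  "jaw": [166,166,166,166,166,166,166,166,166,166],
  "dp": [
    [-0.005,0,0],
    [-0.02,0,0],
    [-0.04,0,0],
    [0,0,-0.06],
    [0,0,-0.06],
    [0,0,-0.06],
    [0,-0.06,0],
    [0,-0.06,0],
    [0,-0.06,0],
    [0,-0.06,0]
  ],
  "rotation": [
    [0,0,0],
    [0,0,0],
    [0,0,0],
    [0,0,0],
    [0,0,0],
    [0,0,0],
    [0,0,0],
    [0,0,0],
    [0,0,0],
    [0,0,0]
  ]
}}

```text
clock: 22.62
position: [0.4789, 0.2945, 0.1571]
tool_rot: [-3.141, -0.001, -0.019]
force: [1.8, -0.4, 0.5]
grip_width: 0.0296
```

```bash
python3 - <<'E'
from h import *
s=grab_frame("side");t=grab_frame("top")
print(tub("side",s,(305,225)));p=pot("side",s,(335,235));print(p,ray("side",p[0],.036)); print(bot.observe()["force"],bot.observe()["position"])
try: print(tub("top",t,(282,195)))
except Exception as e: print(e)
a=cv2.resize(t[140:280,210:350],None,fx=2.8,fy=2.8,interpolation=cv2.INTER_CUBIC)
b=cv2.resize(s[160:300,255:395],None,fx=2.8,fy=2.8,interpolation=cv2.INTER_CUBIC)
cv2.imwrite("pics/fin.png",np.hstack([a,b]))
E
```

```text
(array([631.5,  78.3]), array([144.8, 102.1]), 87.5, array([304.59848, 225.24243], dtype=float32))
((331.5, 237.0), 8.558721542358398) [[0.55845905 0.10927279 0.036     ]]
[-0.86194565 -0.88349467 -0.43244929] [0.47811359 0.29805983 0.15634983]
(array([631.8,  58.3]), array([191.2,  96.8]), 88.1, array([288.00497, 188.17911], dtype=float32))
```

View pics/fin.png

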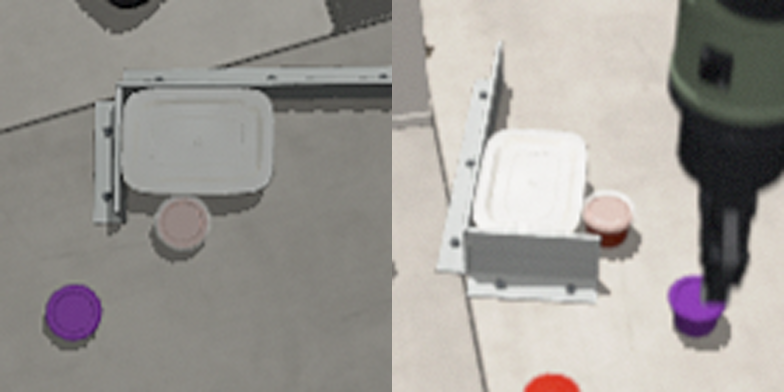

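The top view shows the tub flush to both legs at (197,140). The pot at (181,222) is tucked under its near edge, standing upright, and the arm is clear. I'm handing the job in.

```bash
python3 -c "
from workcell import workorder; print(workorder.job_done())"
```

```text
the job is handed in; nothing more can be done
None
```

I pushed the tub against the long leg and slid it along to the short leg. I then reseated it against the long leg and nudged the sauce pot against the tub's near long side. The job was handed in at about 23 s on the robot's clock, with the arm clear of everything.

**Tub:** Contact forces were 24 N at first contact with the long leg, 16 N at the short leg, and 11.5 N on the reseat. The two long-leg contact positions agree, and the final top view shows the lid flush with both legs. The side view put the tub's yaw about 1° off the stop's, within what I can measure.

**Pot:** It met the tub with a 5.4 N rise. It stands upright at about 73 mm from the tub's centre, against 75 mm expected.

**Checks that disagreed:** The two cameras differ by about 4 mm in y. The automatic tub outline in the final top picture failed because it merged with the steel leg, so I judged that view by eye.

**Other objects:** The arm was not sent near the jars, shaker, cup or look-alikes. I saw none of them moved in the pictures, but I did not re-measure them.

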